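Draw the sprung length gauge out to its pointer and catch it there

ROBOT

A 7-joint arm with a two-finger parallel gripper is mounted at the origin on the work surface. World frame = base frame: x ahead of the robot, y to its left, z up, the work surface at z = 0. Lengths are in m, angles in rad, forces in N, time in s.
With the tool pointing down it reaches from about 0.35 to 0.9 m from the base axis. Payload 8.1 kg.
Tool frame: the origin (TCP) lies at the very end of the fingers, on their centre line; the grasp point (between the pads) lies 19 mm behind it; z points along the fingers, y is the line along which they close (so a half turn about z gives the same grasp; the last joint's range is limited). The gripper opens to 92 mm and grips with 3 to 60 N. Pads are 19 mm wide; open, the fingers measure 130 mm over their backs; the gripper's body (75 mm by 190 mm) begins 47 mm behind the grasp point.
Start: joints at [1.157, 0.434, 0.025, 1.573, -0.012, 1.134, -0.075], TCP at [0.191, -0.595, 0.19] pointing down, gripper open.
Joint ranges: [-2.62, 2.62], [-0.44, 2.09], [-1.27, 1.32], [0.08, 2.57], [-1.32, 4.46], [0.12, 2], [-2.74, 2.74]. Speed limits (rad/s): [2.22, 2.22, 3.01, 3.01, 3.14, 3.14, 3.14].

INTERFACE

Orientations are given as a rotation vector (axis times angle).
In Python, from cell import observe, get_image, sign_off, find_in, trace, place_of gives the robot as it stands. The module is installed in compiled form; this text tells all that it offers.
- The arm moves only by the shell command python3 -m handwheel 'ROWS' [OPENING] [FORCE]. ROWS is JSON, a list of rows, each a list of 6 numbers: the shift along the tool's x, y, z each as a share of 0.02 m, from -1 to 1, then the turn, a rotation vector about the tool's x, y, z each as a share of 4 degrees, from -1 to 1. A call has 1 to 8 rows; each row shifts and turns the commanded pose from where the row before left it, along the tool's axes as they then stand; what a row does not reach is not made up. A row lasts 1/12 s, in which the tool goes at most 41.7 mm and 7.16 degrees, less where a joint would pass 70% of its speed; a pose out of reach is approached as far as the arm can. A call with a number of a shift or a turn outside -1 to 1 is refused whole. A call with a gripper value outside its range is refused whole. OPENING is the opening, from 0 (shut) to 1 (fully open), set as the call begins (- or left out, the last holds). The fingers move at their own pace and stop on an object; FORCE is the grip in N (left out, the last holds). Time passes only in rows, so rows that do not move let the fingers close. It gives the time, the measured TCP pose, the force, the opening and the grip force at its end, in the units of the state.
- observe(): the state, without advancing time (a new reading comes with each control period).
- get_image(name): name is "scene" or "side" or "wrist"; returns a dict with "image" (400x640x3 uint8, red, green, blue), "fx", "fy", "cx", "cy" (pixels), "k1" (the pictures are not rectified: a ray, as slopes to the right and down, at radius r is drawn at 1 + k1 r^2 times it, then the intrinsics apply), "position" and "orientation" of the camera in the world. Camera axes: x right, y down, z forward; pixel columns grow to the right and rows downward; lengths in m; the calibration is good to about 2 mm. A picture is of the moment at which its call begins. There is no depth.
- sign_off(): hands the job in; it is judged then, once.
Trained networks look in the newest picture that a camera, given by its name, has taken for a name from the list of things; names that differ only in an ending like _2 or _b are one class to them, and where a whole thing is asked for, a point or a joint stands for the part that bears it (a point fixed in the world has none). Each returns a list of dicts, best first, with "score" (0 to 1); they miss things now and then, are a little off and sometimes report something else, mostly with a low value. They report only what shows in the picture. A call takes as long as a camera call.
- find_in(label, camera): "rect" ([centre column, centre row, width, height] as shares, 0 to 1, of the picture: columns of its width, rows of its height, round what is visible of it).
- trace(label, camera): "region" (400x640 bool, what is visible of it) and "rect" ([centre column, centre row, width, height] as shares, 0 to 1, of the picture: columns of its width, rows of its height, round what is visible of it).
- place_of(label, camera): "point" ([column, row] as shares, 0 to 1, of the picture: columns of its width, rows of its height: a listed point, or the origin of a listed thing).
The state is a dict: "clock": time; "joints": joint angles; "dq": joint speeds; "joint_efforts": joint torques, N m; "position": TCP position; "ee_rot": TCP orientation; "force": force on the tool from outside, world axes, zero at the start; "ft_torque": the same for the moment, N m; "width": opening from 0.0 (shut) to 1.0 (fully open); "gripper_force": force on a finger pad.
Only numpy, scipy, OpenCV 4.12 (cv2) and the standard library are available. Lean on these libraries where they do the work, as an engineer would, in place of code of your own. Each camera call takes 0.05 s, during which the arm holds its last target. There are 200 camera calls.

TASK

Set the sprung length gauge on the bench: lift the wooden grip of its catch, draw the slide out against the spring to the notch marked by the upright pointer (the other notches have flat studs), and push the catch fully down into that notch so that it holds the slide there. The notched bar has some end play, so feel for the notch; ease the slide back until the catch bears before letting go, never let it fly back, and leave the other things on the bench where they are.

Things in the scene. Friction and masses are not known exactly. Their poses are not given: they have to be found in the camera images.
- gauge: length gauge screwed to the bench: aluminium base 370 x 150 x 10 mm, origin at the centre of its underside. Its x axis is the direction in which the slide is drawn out, z up. Grey spring housing 95 x 110 mm, 73 mm high, over x = -180 to -85 mm; the slide's draw rod sticks out behind it. Home position of the grip is x = -30 mm, y = 0
- channel (a point): middle of the channel along gauge y = 0, 32 mm above the bench (top of the notched bar), at gauge x = 35 mm. The loose steel notched bar in it, 240 x 34 x 22 mm, 0.6 kg, has 12 mm of end play along x. Its four square notches are 14 mm long, 14 mm deep and 30 mm apart; a longer home slot lies under the slide's home position
- bar_home (a point): housing end of the channel, gauge x = -85 mm. With the bar against it, a catch bearing on the housing-side wall of a notch is exactly level with that notch's pointer or stud. At the start the bar, and so each notch, lies an unknown 0 to 12 mm further out (+x); the spring pull of a seated catch draws it in
- draw (a joint): how far the slide (dark steel bridge 50 x 94 mm, its deck 56 mm above the bench) is drawn out, m: 0 home, 0.175 at the most; the four notches are at 0.055, 0.085, 0.115 and 0.145. A spring pulls it home with 6 N at 0 rising to 12 N at 0.145
- catch (a joint): height of the catch above fully down, m: 0 to 0.018. It slides up and down in the bridge with a stiff friction of about 4.5 N and stays where it is left (it does not fall by itself). Its tooth under the bridge is 10 mm long along x; at 0.012 the tooth stands on the bar between notches, below that it is in a notch, above 0.013 it is clear
- grip (a point): a point in the wooden grip of the catch, right above its tooth: the grip is an upright block 16 mm thick along the gauge's x, 46 mm wide across it and 60 mm high; the point is 28 mm below its top, and 95 mm above the bench when the catch is fully down; axes as the gauge's
- pointer: upright pointed dark steel plate, 36 mm high, on the gauge's base at gauge y = -62 mm beside one of the four notches (at gauge x = 25, 55, 85 or 115 mm); origin at the centre of its foot, axes as the gauge's. The other three notches have flat round studs 6 mm high
- screwdriver: loose screwdriver, 180 mm, lying on the robot's side of the gauge; leave alone
- blank: loose wooden strip 170 x 28 x 16 mm lying on the far side of the gauge; leave alone
- brush: loose brush, 170 mm, lying on the bench; leave alone
- hammer: loose hammer, 260 mm, lying on the bench; leave alone
- jar: closed jar, 64 mm wide, 90 mm high, standing; leave alone
- mug: white mug, 80 mm wide, 90 mm high, standing; leave alone
- clamp: loose iron G-clamp about 125 x 80 mm, 16 mm thick, lying flat; leave alone

How it is judged:
On the way:
1. the catch is lifted clear and the slide drawn out at least 40 mm (value of joint catch above 0.01 m and value of joint draw above 0.04 m), for 0.1 s.
At the end, for the whole second after the job is handed in: The catch is fully down (within 4 mm) in the notch marked by the pointer, the slide rests there against its spring with the catch level with the pointer within 6 mm, and the gauge has been let go (x of grip in the frame of pointer between -0.006 and 0.006 m and value of joint catch below 0.004 m and velocity of joint draw between -0.01 and 0.01 m/s); the robot touches nothing.
It fails at once if the slide flies back (faster than 0.45 m/s) (velocity of joint draw below -0.45 m/s).
It fails at once if another thing on the bench is moved by more than 30 mm (distance of any of screwdriver, blank, brush, hammer, jar, mug, clamp from where it was at the start of the episode above 0.03 m).
It also fails if it takes over 48 s, if anything falls off the work surface, if the arm or the gripper's body presses on something with over 40 N, if the wrist force passes 120 N, or if a joint passes its speed limit or range.

## Working session

There is one attempt and no reset: what is moved stays moved. The work goes in short steps, Python scripts to look and compute and a shell command to move; the robot and the scene stay as the last step left them, time stands still between calls to the robot, and variables do not carry over. Pictures are saved under pics/ and viewed, at most 10 in all, crops included, and the job is handed in when it is done.

```bash
mkdir -p pics; cat > h.py <<'E'
import numpy as np, cv2
from scipy.spatial.transform import Rotation as R
from cell import observe, get_image, sign_off, find_in, trace, place_of
def rot(o):
    o=np.array(o,float)
    return o if o.shape==(3,3) else (R.from_rotvec(o).as_matrix() if o.size==3 else R.from_quat(o).as_matrix())
def ray(c,px):
    u=np.array([(px[0]-c["cx"])/c["fx"],(px[1]-c["cy"])/c["fy"]]); x=u.copy()
    for _ in range(30): x=u/(1+c["k1"]*(x@x))
    return rot(c["orientation"])@np.array([x[0],x[1],1.])
def onz(c,px,z):
    d=ray(c,px); p=np.array(c["position"]); return p+d*(z-p[2])/d[2]
def proj(c,P):
    q=rot(c["orientation"]).T@(np.array(P)-np.array(c["position"])); s=q[:2]/q[2]; s=s*(1+c["k1"]*(s@s))
    return s*[c["fx"],c["fy"]]+[c["cx"],c["cy"]]
def tri(cs,pxs):
    A=np.zeros((3,3));b=np.zeros(3)
    for c,p in zip(cs,pxs):
        d=ray(c,p);d/=np.linalg.norm(d);M=np.eye(3)-np.outer(d,d);A+=M;b+=M@np.array(c["position"])
    return np.linalg.solve(A,b)
def save(c,n): cv2.imwrite("pics/"+n,c["image"][:,:,::-1])
def pt(l,cam):
    r=place_of(l,cam); return [(round(x["score"],2),np.round(np.array(x["point"])*[640,400],1)) for x in r[:2]]
E
python3 - <<'E'
from h import *
o=observe(); print({k:np.round(o[k],3) for k in o})
C={}
for n in ("scene","side","wrist"):
    c=C[n]=get_image(n); save(c,n+"1.png"); print(n,c["position"],c["orientation"],c["fx"],c["k1"])
    for l in ("gauge","grip","channel","bar_home","pointer"):
        r=pt(l,n); print(l,r)
    
E
```

```text
{'clock': np.float64(0.0), 'joints': array([ 1.157,  0.435,  0.025,  1.574, -0.012,  1.134, -0.075]), 'dq': array([ 0.001,  0.001, -0.   ,  0.   , -0.001,  0.001, -0.   ]), 'joint_efforts': array([ 0.0000e+00, -6.6784e+01,  9.8500e-01, -3.1446e+01, -6.1000e-02,
        4.3000e-02,  0.0000e+00]), 'position': array([ 0.191, -0.595,  0.189]), 'ee_rot': array([-3.102e+00, -4.860e-01,  1.000e-03]), 'force': array([-0.258,  0.407,  0.601]), 'ft_torque': array([-0.011, -0.009,  0.008]), 'gripper_force': np.float64(0.0), 'width': np.float64(0.999)}
scene [ 1.36385511 -0.68348493  0.9120758 ] [-2.0461664  -0.94637104  0.49211418] 497.4020196051474 0.011965540972428433
gauge [(0.82, array([289.7, 238.1]))]
grip [(0.79, array([278.8, 212.2]))]
channel [(0.83, array([299.4, 228.2]))]
bar_home [(0.58, array([262.1, 244.6]))]
pointer [(0.4, array([327.2, 236.6])), (0.35, array([215.2, 337.4]))]
side [-0.11334776  0.61400935  0.88938944] [-0.99032707  2.40155142 -1.06512605] 386.8007660005429 -0.09483555682172633
gauge [(0.68, array([343.1, 217.1])), (0.16, array([367.3, 151.5]))]
grip [(0.54, array([354.5, 184.1]))]
channel [(0.97, array([334.2, 211. ]))]
bar_home [(0.84, array([360.6, 197.5]))]
pointer [(0.52, array([362.3, 198.7])), (0.49, array([312.7, 211.2]))]
wrist [ 0.25614929 -0.57280322  0.38361523] [ 2.35790224 -1.71974505 -0.22711041] 322.1256525344284 -0.05878792757241637
gauge []
grip []
channel []
bar_home []
pointer []
```

```bash
python3 - <<'E'
from h import *
s=get_image("scene");d=get_image("side")
for n,a,b in (("gauge",(289.7,238.1),(343.1,217.1)),("grip",(278.8,212.2),(354.5,184.1)),("chan",(299.4,228.2),(334.2,211)),("home",(262.1,244.6),(360.6,197.5)),("ptr",(327.2,236.6),(312.7,211.2))):
    p=tri([s,d],[a,b]); print(n,p.round(4), proj(s,p).round(1)-a, proj(d,p).round(1)-b)
for n,c,(x,y) in (("s",s,(180,150)),("d",d,(230,110))):
    cv2.imwrite(f"pics/{n}c.png",cv2.resize(c["image"][y:y+150,x:x+200,::-1],(800,600),interpolation=cv2.INTER_CUBIC))
E
```

```text
gauge [ 0.4861 -0.0906 -0.0017] [1.2 0.1] [ 1.  -0.2]
grip [ 0.4882 -0.1298  0.113 ] [-1.8 -0.3] [-1.5  0.3]
chan [ 0.5029 -0.0663  0.0316] [1.6 0.2] [ 1.3 -0.2]
home [ 0.4879 -0.1807  0.0273] [1.6 0.3] [ 1.2 -0.3]
ptr [ 0.565  -0.0236  0.0181] [0.2 0. ] [0.1 0. ]
```

View pics/scene1.png

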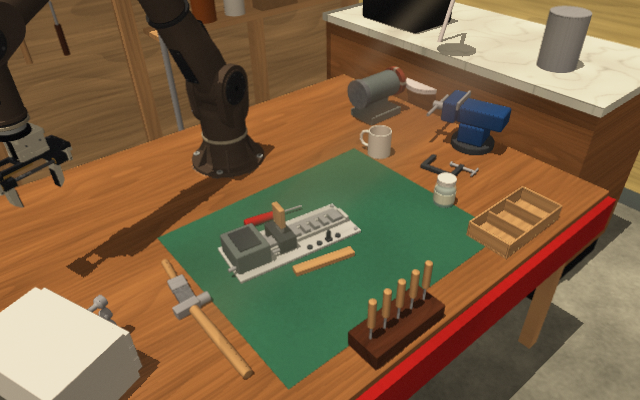

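View pics/sc.png

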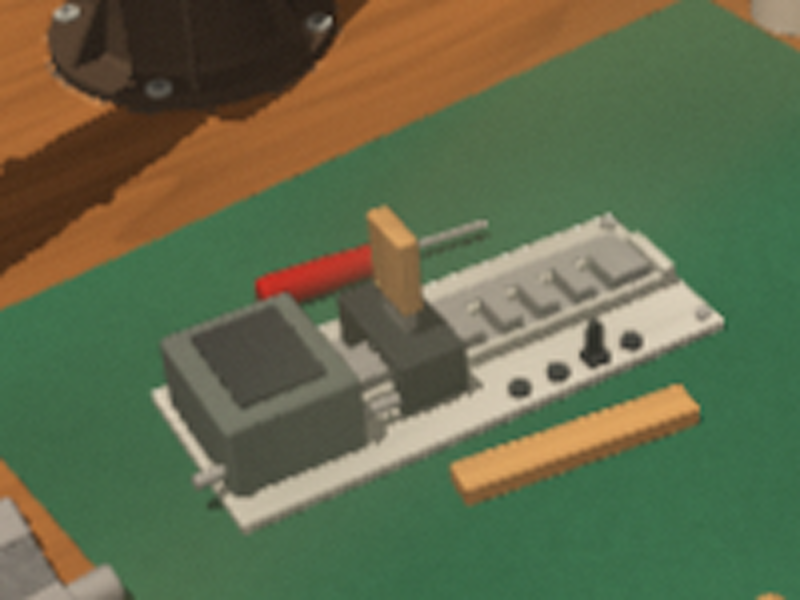

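View pics/dc.png

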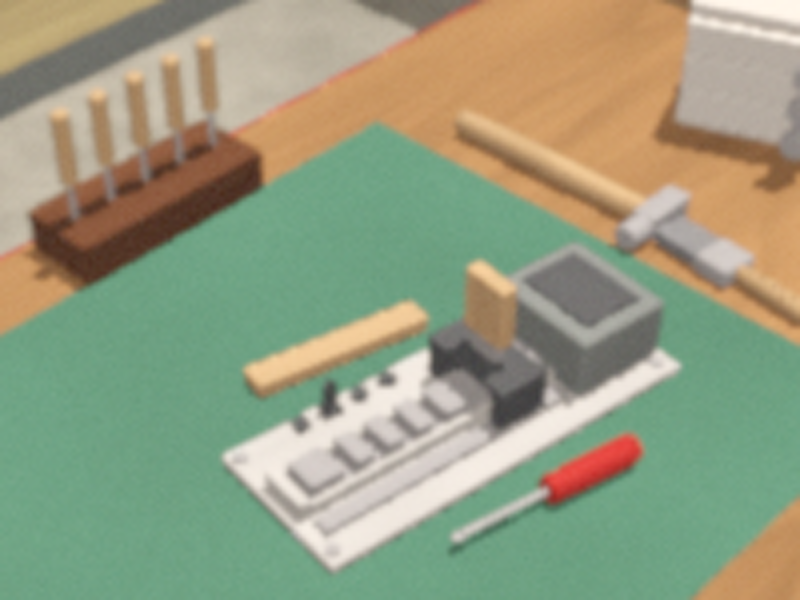

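Scene and side crops agree. The upright pointer (scene ≈ (329,236), side ≈ (312,211)) is third from the housing: two studs lie before it and one after, so the target draw is 0.115. Next I fit the gauge pose from its base corners.

```bash
cat > fit.py <<'E'
from h import *
from scipy.optimize import least_squares
s=get_image("scene");d=get_image("side")
S=lambda a,b:(180+a/4,150+b/4); D=lambda a,b:(230+a/4,110+b/4)
ob=[(s,S(245,530),(-185,-75,8)),(s,S(723,322),(185,-75,8)),(s,S(608,215),(185,75,10)),(s,S(155,393),(-185,75,10)),
(d,D(335,570),(185,75,8)),(d,D(225,457),(185,-75,10)),(d,D(680,367),(-185,75,8)),
(s,(299.4,228.2),(35,0,32)),(d,(334.2,211),(35,0,32)),(s,(262.1,244.6),(-85,0,32)),(d,(360.6,197.5),(-85,0,32))]
def W(p,g):
    c,n=np.cos(p[2]),np.sin(p[2]); g=np.array(g)/1e3; return np.array([p[0]+c*g[0]-n*g[1],p[1]+n*g[0]+c*g[1],g[2]])
f=lambda p:np.concatenate([proj(c,W(p,g))-x for c,x,g in ob])
r=least_squares(f,[.486,-.09,1.43],loss="soft_l1"); p=r.x
print(p,np.degrees(p[2])); print(f(p).reshape(-1,2).round(1))
for n,g in (("grip",(-30,0,95)),("grip pull",(85,0,95)),("ptr",(85,-62,10))): print(n,W(p,g).round(4),proj(s,W(p,g)).round(1),proj(d,W(p,g)).round(1))
o=observe(); T=rot(o["ee_rot"]); print(T.round(3))
v=W(p,(-30,0,95))-o["position"]; print("tool shift",(T.T@v).round(4))
print("turn about tool z deg", np.degrees(np.arctan2(-T[1,1],-T[0,1])-p[2]))
E
python3 fit.py
```

```text
[ 0.49711022 -0.0993593   1.44617012] 82.85944406761338
[[-0.3 -0. ]
 [ 0.1 -1. ]
 [-0.4 -1.3]
 [-1.6 -0.1]
 [-0.8 -0.7]
 [-1.6 -0.6]
 [-1.3 -1.3]
 [ 1.7 -0.5]
 [ 1.3  0.2]
 [ 0.2 -0.8]
 [ 2.2 -1.6]]
grip [ 0.4934 -0.1291  0.095 ] [278.8 218.1] [351.4 188.1]
grip pull [ 0.5077 -0.015   0.095 ] [315.9 203.5] [323.3 203.2]
ptr [ 0.5692 -0.0227  0.01  ] [328.6 239.5] [311.8 212.5]
[[ 0.952  0.306  0.   ]
 [ 0.306 -0.952 -0.   ]
 [-0.     0.    -1.   ]]
tool shift [ 0.4302 -0.3513  0.0948]
turn about tool z deg 24.942688833803444
```

```bash
H="python3 -m handwheel"
$H '[[0,0,0,0,0,0.89],[0,0,0,0,0,0.89],[0,0,0,0,0,0.89],[0,0,0,0,0,0.89],[0,0,0,0,0,0.89],[0,0,0,0,0,0.89],[0,0,0,0,0,0.89]]' 0.5 30
$H '[[0.48,-1,0,0,0,0],[0.48,-1,0,0,0,0],[0.48,-1,0,0,0,0],[0.48,-1,0,0,0,0],[0.48,-1,0,0,0,0],[0.48,-1,0,0,0,0],[0.48,-1,0,0,0,0],[0.48,-1,0,0,0,0]]'
$H '[[0.48,-1,0,0,0,0],[0.48,-1,0,0,0,0],[0.48,-1,0,0,0,0],[0.48,-1,0,0,0,0],[0.48,-1,0,0,0,0],[0.48,-1,0,0,0,0],[0.48,-1,0,0,0,0],[0.48,-1,0,0,0,0]]'
$H '[[0.5,-1,0,0,0,0],[0.5,-1,0,0,0,0],[0.5,-1,0,0,0,0],[0.5,-1,0,0,0,0],[0.5,-1,0,0,0,0],[0.5,-1,0,0,0,0],[0,0,0,0,0,0],[0,0,0,0,0,0]]'
cat > look.py <<'E'
import sys
from h import *
o=observe(); print(round(o["clock"],2),np.round(o["position"],4),np.round(o["width"],3))
cs={n:get_image(n) for n in ("scene","side","wrist")}
for l in sys.argv[2:]:
    print(l,{n:pt(l,n) for n in cs})
save(cs["wrist"],sys.argv[1])
P=np.array([0.49711022,-0.0993593]);a=1.44617012
T=rot(o["ee_rot"]);print("tool y yaw err deg",np.degrees(np.arctan2(-T[1,1],-T[0,1])-a))
E
python3 look.py w2.png grip channel bar_home pointer
```

```text
clock: 1.68
position: [0.1911, -0.5951, 0.1898]
ee_rot: [3.135, -0.2, 0.0]
force: [0.7, 0.4, 0.8]
width: 0.541
gripper_force: 0.0
clock: 2.35
position: [0.2877, -0.4449, 0.19]
ee_rot: [3.135, -0.195, 0.0]
force: [0.0, -0.6, -0.1]
width: 0.503
gripper_force: 0.0
clock: 3.02
position: [0.3837, -0.2956, 0.19]
ee_rot: [3.135, -0.195, 0.001]
force: [-0.3, -0.1, -0.2]
width: 0.495
gripper_force: 0.0
clock: 3.68
position: [0.4582, -0.1839, 0.1899]
ee_rot: [-3.136, 0.191, -0.0]
force: [-0.2, 0.7, 0.1]
width: 0.499
gripper_force: 0.0
3.68 [ 0.4582 -0.1839  0.1899] 0.499
grip {'scene': [(0.5, array([275.6, 212.8]))], 'side': [(0.63, array([350.4, 185.3]))], 'wrist': [(0.64, array([248.7, 156.9]))]}
channel {'scene': [(0.72, array([300. , 230.9]))], 'side': [(0.67, array([337.4, 209.5]))], 'wrist': [(0.21, array([253.8, 156.8]))]}
bar_home {'scene': [(0.66, array([261. , 243.6]))], 'side': [(0.82, array([363.8, 196.7]))], 'wrist': [(0.73, array([313. , 147.8]))]}
pointer {'scene': [(0.45, array([326.6, 239.5]))], 'side': [(0.54, array([312.9, 212.5]))], 'wrist': [(0.75, array([167.3,  92.3]))]}
tool y yaw err deg 0.17727629618411053
```

View pics/w2.png

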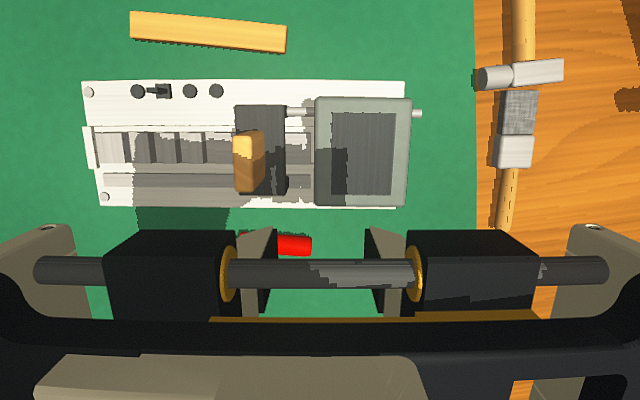

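The wrist view shows the pointer at (160,91) with one stud beyond it (138,91) and two on the housing side (190 and 217,91). That confirms the third notch. The grip top is at about (249,160). I'll refine the pose using the wrist corners.

```bash
cat > fit2.py <<'E'
from fit import *
w=get_image("wrist")
ob+= [(w,(82,81),(185,-75,10))]*2+[(w,(405,81),(-185,-75,10))]*2+[(w,(101,206),(185,75,10))]*2
ob+= [(w,(138,91),(115,-62,16)),(w,(190,91),(55,-62,16)),(w,(217,91),(25,-62,16)),(w,(318,98),(-85,-55,73)),(w,(411,98),(-180,-55,73)),(w,(313,147.8),(-85,0,32))]
f=lambda p:np.concatenate([proj(c,W(p,g))-x for c,x,g in ob])
r=least_squares(f,[.486,-.09,1.43],loss="soft_l1"); p=r.x
print("\nFIT2",p,np.degrees(p[2])); print(f(p).reshape(-1,2).round(1)[7:])
g=tri([s,d,w],[(277.5,212.5),(352,184.7),(248.7,156.9)]); print("grip net tri",g)
for h in (95,107,113):
  q=W(p,(-30,0,h));print(h,q.round(4),[proj(c,q).round(1) for c in (s,d,w)])
  # grip top corners in wrist
  print("top",[proj(w,W(p,(-30+a,b,h+28))).round(0) for a,b in ((8,-23),(8,23),(-8,23),(-8,-23))])
v=W(p,(-30,0,107))-o["position"]; print("tool shift",(T.T@v).round(4))
E
python3 fit2.py | sed -n '/FIT2/,$p'
```

```text
FIT2 [ 0.4940401  -0.09895007  1.43564346] 82.25631115690615
[[ 1.2 -1. ]
 [ 1.9  0.6]
 [-0.5 -1.6]
 [ 3.  -0.9]
 [-1.5 -0.2]
 [-1.5 -0.2]
 [ 2.3 -0.1]
 [ 2.3 -0.1]
 [-1.   0.6]
 [-1.   0.6]
 [-0.6  0.3]
 [ 0.  -0.1]
 [-0.1 -0.2]
 [-1.7 -2.1]
 [ 7.1 -0.4]
 [ 3.3  1.9]]
grip net tri [ 0.49160246 -0.12854164  0.11160643]
95 [ 0.49   -0.1287  0.095 ] [array([278.2, 217.4]), array([352.1, 188.7]), array([254.6, 157.8])]
top [array([237., 134.]), array([240., 190.]), array([259., 190.]), array([257., 135.])]
107 [ 0.49   -0.1287  0.107 ] [array([277.9, 213.8]), array([352.3, 185.8]), array([251.8, 159.9])]
top [array([233., 136.]), array([236., 194.]), array([256., 194.]), array([254., 136.])]
113 [ 0.49   -0.1287  0.113 ] [array([277.8, 212. ]), array([352.4, 184.3]), array([250.4, 161. ])]
top [array([231., 136.]), array([234., 196.]), array([254., 196.]), array([252., 136.])]
tool shift [ 0.0252 -0.0598  0.0828]
```

```bash
H="python3 -m handwheel"
$H '[[0.42,-1,0,0,0,0.2],[0.42,-1,0,0,0,0],[0.42,-1,0,0,0,0],[0,0,1,0,0,0],[0,0,1,0,0,0],[0,0,0,0,0,0],[0,0,0,0,0,0]]'
$H '[[0,0,1,0,0,0],[0,0,1,0,0,0],[0,0,1,0,0,0],[0,0,0.25,0,0,0],[0,0,0,0,0,0],[0,0,0,0,0,0]]'
python3 look.py w3.png grip pointer
```

```text
clock: 5.17
position: [0.4897, -0.1288, 0.1494]
ee_rot: [-3.134, 0.217, 0.004]
force: [0.5, -0.7, 0.6]
width: 0.504
gripper_force: 0.0
clock: 5.67
position: [0.4913, -0.1291, 0.086]
ee_rot: [3.134, -0.217, 0.002]
force: [-0.4, 0.4, -0.5]
width: 0.499
gripper_force: 0.0
5.67 [ 0.4913 -0.1291  0.086 ] 0.499
grip {'scene': [(0.68, array([276.3, 215.4]))], 'side': [(0.49, array([351.9, 188.4])), (0.47, array([254.1, 353.9]))], 'wrist': [(0.59, array([319.7, 232.2]))]}
pointer {'scene': [(0.73, array([277.9, 213.8])), (0.55, array([325.1, 262.4]))], 'side': [(0.46, array([313.3, 209.2]))], 'wrist': [(0.27, array([388.5, 195.2]))]}
tool y yaw err deg -0.7986622278804358
```

View pics/w3.png

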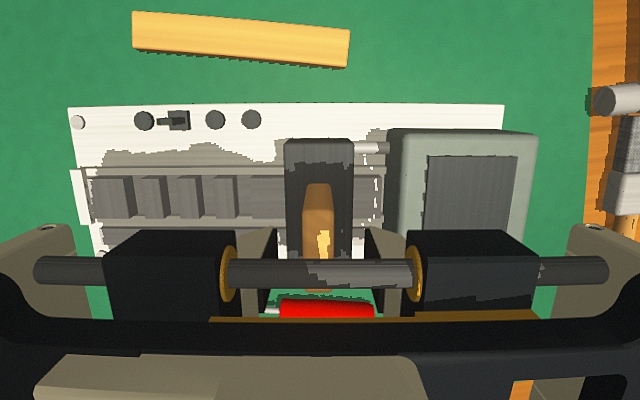

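The grip (≈ (318,235)) sits centred between the fingers. Close on it.

```bash
H="python3 -m handwheel"
$H '[[0,0,0,0,0,0],[0,0,0,0,0,0],[0,0,0,0,0,0],[0,0,0,0,0,0],[0,0,0,0,0,0],[0,0,0,0,0,0]]' 0 45
$H '[[0,0,-0.2,0,0,0],[0,0,-0.2,0,0,0],[0,0,-0.2,0,0,0],[0,0,0,0,0,0],[0,0,0,0,0,0]]'
$H '[[0,0,-0.15,0,0,0],[0,0,-0.15,0,0,0],[0,0,0,0,0,0],[0,0,0,0,0,0]]'
```

```text
clock: 6.62
position: [0.4907, -0.1276, 0.0848]
ee_rot: [-3.133, 0.215, 0.0]
force: [1.1, 5.4, 0.3]
width: 0.172
gripper_force: 45.0
clock: 7.03
position: [0.4887, -0.1274, 0.0935]
ee_rot: [-3.132, 0.215, 0.007]
force: [10.6, 3.7, -38.2]
width: 0.165
gripper_force: 45.0
clock: 7.37
position: [0.4862, -0.1271, 0.0976]
ee_rot: [-3.132, 0.215, 0.015]
force: [8.7, 3.2, -51.3]
width: 0.168
gripper_force: 45.0
```

```bash
H="python3 -m handwheel"
$H '[[0,0,0.2,0,0,0],[0,0,0,0,0,0],[0,0,0,0,0,0]]'
$H '[[0,-0.2,0,0,0,0],[0,-0.2,0,0,0,0],[0,0,0,0,0,0],[0,0,0,0,0,0]]'
python3 look.py w4.png grip; python3 - <<'E'
from h import *
for n in("scene","side"):
    c=get_image(n);x,y=proj(c,(.49,-.127,.1)).astype(int)
    cv2.imwrite(f"pics/{n}4.png",cv2.resize(c["image"][y-50:y+50,x-65:x+65,::-1],(780,600),interpolation=cv2.INTER_CUBIC))
E
```

```text
clock: 7.62
position: [0.4867, -0.1271, 0.0969]
ee_rot: [-3.132, 0.215, 0.013]
force: [-5.8, 6.0, -5.1]
width: 0.163
gripper_force: 45.0
clock: 7.95
position: [0.4873, -0.1225, 0.097]
ee_rot: [3.132, -0.219, -0.012]
force: [-6.6, -5.1, -8.9]
width: 0.17
gripper_force: 45.0
7.95 [ 0.4873 -0.1225  0.097 ] 0.17
grip {'scene': [(0.85, array([281.2, 210.3])), (0.63, array([215.7, 338.1]))], 'side': [(0.65, array([351.7, 183.8]))], 'wrist': [(0.59, array([321.9, 222. ]))]}
tool y yaw err deg -0.8550495525873828
```

View pics/scene4.png

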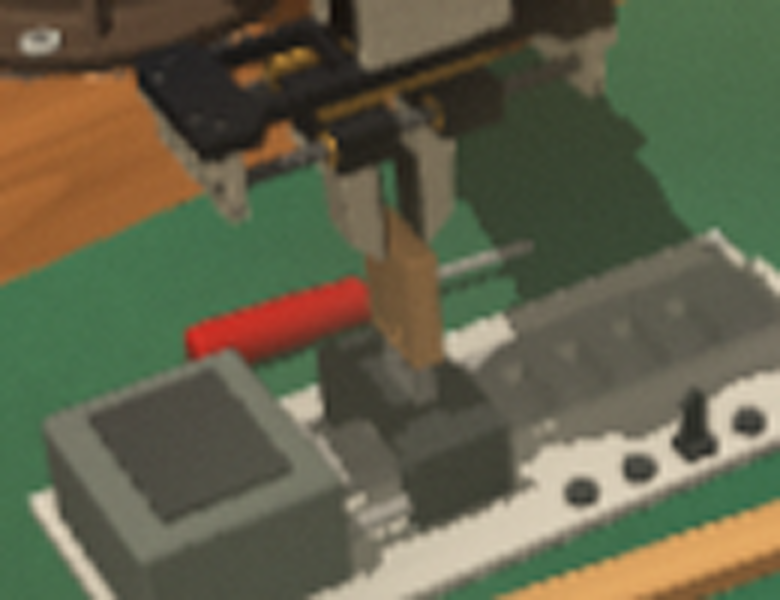

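Catch is up (steel stem visible at (410,375) in the crop) and the slide already gives against about 5 N of spring, so draw out.

```bash
H="python3 -m handwheel"
$H '[[0,-0.4,0,0,0,0],[0,-0.8,0,0,0,0],[0,-0.8,0,0,0,0],[0,-0.8,0,0,0,0],[0,-0.8,0,0,0,0],[0,0,0,0,0,0],[0,0,0,0,0,0]]'
$H '[[0,-0.8,0,0,0,0],[0,-0.8,0,0,0,0],[0,-0.4,0,0,0,0],[0,0,0,0,0,0],[0,0,0,0,0,0],[0,0,0,0,0,0]]'
python3 - <<'E'
from h import *
o=observe();u=np.array([.1347,.9909]);print("draw",(np.array(o["position"][:2])-[.4907,-.1276])@u,o["position"],o["force"])
c=get_image("wrist");save(c,"w5.png")
E
```

```text
clock: 8.93
position: [0.497, -0.0514, 0.097]
ee_rot: [3.131, -0.217, -0.013]
force: [-7.4, -7.9, -6.2]
width: 0.166
gripper_force: 45.0
clock: 9.43
position: [0.5022, -0.0135, 0.097]
ee_rot: [3.129, -0.22, -0.014]
force: [-8.8, -8.6, -5.2]
width: 0.17
gripper_force: 45.0
draw 0.11463987899077327 [ 0.50222897 -0.01347453  0.09697828] [-8.8255864  -8.5951217  -5.16850593]
```

View pics/w5.png

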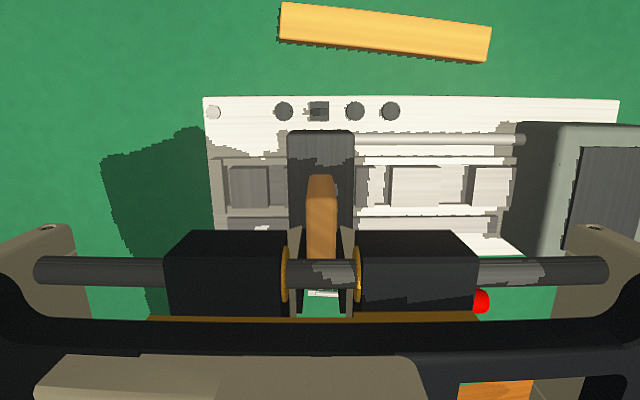

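Slide is level with the pointer (319,110). A little further out, then press down gently to feel the bar.

```bash
H="python3 -m handwheel"
$H '[[0,-0.15,0,0,0,0],[0,0,0.1,0,0,0],[0,0,0.1,0,0,0],[0,0,0.1,0,0,0],[0,0,0.1,0,0,0],[0,0,0,0,0,0]]'
$H '[[0,0,0.1,0,0,0],[0,0,0,0,0,0],[0,0,0,0,0,0]]'
$H '[[0,0,0.05,0,0,0],[0,0,0,0,0,0],[0,0,0,0,0,0]]'
```

```text
clock: 9.98
position: [0.5028, -0.0107, 0.0907]
ee_rot: [3.129, -0.221, -0.013]
force: [-14.7, -8.9, 16.6]
width: 0.168
gripper_force: 45.0
clock: 10.23
position: [0.5031, -0.0107, 0.0903]
ee_rot: [3.129, -0.221, -0.011]
force: [-21.5, -8.9, 37.7]
width: 0.168
gripper_force: 45.0
clock: 10.48
position: [0.5032, -0.0107, 0.0902]
ee_rot: [3.129, -0.221, -0.01]
force: [-26.1, -8.8, 48.2]
width: 0.164
gripper_force: 45.0
```

```bash
H="python3 -m handwheel"
$H '[[-0.1,0,-0.14,0,0,0],[0,0,0,0,0,0]]'
$H '[[0,-0.06,0,0,0,0],[0,-0.06,0,0,0,0],[0,0,0,0,0,0]]'
$H '[[0,-0.06,0,0,0,0],[0,-0.06,0,0,0,0],[0,0,0,0,0,0]]'
```

```text
clock: 10.65
position: [0.5028, -0.0107, 0.0909]
ee_rot: [3.129, -0.221, -0.006]
force: [-7.6, -9.0, 2.6]
width: 0.167
gripper_force: 45.0
clock: 10.9
position: [0.503, -0.0096, 0.0907]
ee_rot: [3.127, -0.223, -0.007]
force: [-9.3, -14.5, 11.4]
width: 0.166
gripper_force: 45.0
clock: 11.15
position: [0.5034, -0.0062, 0.0902]
ee_rot: [3.129, -0.222, -0.007]
force: [-6.7, -11.2, 3.2]
width: 0.169
gripper_force: 45.0
```

```bash
H="python3 -m handwheel"
$H '[[0,0,0.06,0,0,0],[0,0,0,0,0,0]]'
$H '[[0,-0.05,0.02,0,0,0],[0,-0.05,0.02,0,0,0],[0,0,0,0,0,0]]'
$H '[[0,-0.05,0.02,0,0,0],[0,-0.05,0.02,0,0,0],[0,0,0,0,0,0]]'
```

```text
clock: 11.32
position: [0.5034, -0.0062, 0.0888]
ee_rot: [3.129, -0.221, -0.008]
force: [-5.3, -10.3, 2.6]
width: 0.169
gripper_force: 45.0
clock: 11.57
position: [0.5037, -0.0041, 0.088]
ee_rot: [3.129, -0.221, -0.008]
force: [-5.8, -9.8, 2.1]
width: 0.165
gripper_force: 45.0
clock: 11.82
position: [0.5037, -0.0036, 0.0872]
ee_rot: [3.127, -0.223, -0.008]
force: [-7.1, -14.2, 5.2]
width: 0.166
gripper_force: 45.0
```

It's in the notch (z falls freely, and the outer wall is felt at draw ≈ 0.1245, which puts the bar about 5 mm out). Push down.

```bash
H="python3 -m handwheel"
$H '[[0,0.08,0.1,0,0,0],[0,0,0.1,0,0,0],[0,0,0.1,0,0,0],[0,0,0,0,0,0],[0,0,0,0,0,0]]'
$H '[[0,0,0.1,0,0,0],[0,0,0.05,0,0,0],[0,0,0,0,0,0],[0,0,0,0,0,0]]'
```

```text
clock: 12.23
position: [0.5036, -0.0039, 0.0809]
ee_rot: [3.129, -0.222, -0.008]
force: [-5.9, -10.5, -1.6]
width: 0.17
gripper_force: 45.0
clock: 12.57
position: [0.5038, -0.0037, 0.0787]
ee_rot: [3.129, -0.221, -0.007]
force: [-8.5, -10.8, 10.2]
width: 0.168
gripper_force: 45.0
```

```bash
H="python3 -m handwheel"
$H '[[0,0.08,0,0,0,0],[0,0.08,0,0,0,0],[0,0.08,0,0,0,0],[0,0,0,0,0,0],[0,0,0,0,0,0]]'
$H '[[0,0.08,0,0,0,0],[0,0.08,0,0,0,0],[0,0,0,0,0,0],[0,0,0,0,0,0]]'
$H '[[0,0.08,0,0,0,0],[0,0.08,0,0,0,0],[0,0,0,0,0,0],[0,0,0,0,0,0]]'
```

```text
clock: 12.98
position: [0.5032, -0.008, 0.0788]
ee_rot: [3.129, -0.221, -0.007]
force: [-8.1, -9.4, 8.8]
width: 0.165
gripper_force: 45.0
clock: 13.32
position: [0.5028, -0.0106, 0.0787]
ee_rot: [3.13, -0.22, -0.007]
force: [-8.1, -7.3, 8.7]
width: 0.166
gripper_force: 45.0
clock: 13.65
position: [0.5025, -0.0131, 0.0788]
ee_rot: [3.131, -0.22, -0.006]
force: [-7.2, -5.6, 7.6]
width: 0.165
gripper_force: 45.0
```

```bash
H="python3 -m handwheel"
$H '[[0,0.08,0,0,0,0],[0,0.08,0,0,0,0],[0,0,0,0,0,0],[0,0,0,0,0,0]]'
$H '[[0,0.06,0.1,0,0,0],[0,0,0.1,0,0,0],[0,0,0,0,0,0],[0,0,0,0,0,0]]'
python3 - <<'E'
from h import *
o=observe();u=np.array([.1347,.9909]);print("draw",(np.array(o["position"][:2])-[.4907,-.1276])@u)
E
```

```text
clock: 13.98
position: [0.5025, -0.0132, 0.0788]
ee_rot: [-3.134, 0.216, 0.005]
force: [-6.9, 4.2, 5.3]
width: 0.168
gripper_force: 45.0
clock: 14.32
position: [0.5037, -0.0133, 0.0778]
ee_rot: [-3.133, 0.215, -0.0]
force: [-15.9, 5.2, 41.4]
width: 0.164
gripper_force: 45.0
draw 0.11501014260007937
```

The slide stops exactly at 0.115 with the catch bottomed. Relieve the press and let go.

```bash
H="python3 -m handwheel"
$H '[[0,-0.04,-0.15,0,0,0],[0,0,0,0,0,0],[0,0,0,0,0,0]]'
$H '[[0,0,0,0,0,0],[0,0,0,0,0,0],[0,0,0,0,0,0],[0,0,0,0,0,0],[0,0,0,0,0,0],[0,0,0,0,0,0]]' 0.5
$H '[[0,0,-0.5,0,0,0],[0,0,-1,0,0,0],[0,0,-1,0,0,0],[0,0,-1,0,0,0],[0,0,-1,0,0,0],[0,0,-1,0,0,0],[0,0,0,0,0,0]]'
$H '[[-1,0,0,0,0,0],[-1,0,0,0,0,0],[-1,0,0,0,0,0],[-1,0,0,0,0,0],[0,0,0,0,0,0],[0,0,0,0,0,0]]'
python3 look.py w6.png grip pointer
```

```text
clock: 14.57
position: [0.5034, -0.0133, 0.0782]
ee_rot: [-3.134, 0.215, 0.002]
force: [-6.5, 3.8, 8.4]
width: 0.165
gripper_force: 45.0
clock: 15.07
position: [0.5045, -0.0145, 0.0778]
ee_rot: [3.134, -0.217, -0.0]
force: [-0.4, 0.5, -0.7]
width: 0.49
gripper_force: 0.0
clock: 15.65
position: [0.5068, -0.014, 0.1924]
ee_rot: [-3.133, 0.217, -0.01]
force: [0.7, -0.2, 0.6]
width: 0.501
gripper_force: 0.0
clock: 16.15
position: [0.4248, -0.0032, 0.1883]
ee_rot: [3.134, -0.216, 0.001]
force: [0.4, 0.8, 0.1]
width: 0.501
gripper_force: 0.0
16.15 [ 0.4248 -0.0032  0.1883] 0.501
grip {'scene': [(0.6, array([313.3, 202.6])), (0.44, array([214.1, 337. ]))], 'side': [(0.61, array([326.3, 205.5])), (0.39, array([414.7, 177. ]))], 'wrist': [(0.73, array([322. ,  92.3]))]}
pointer {'scene': [(0.61, array([325.4, 238.7]))], 'side': [], 'wrist': [(0.51, array([321.8,  38.8])), (0.37, array([480.8,  97.3]))]}
tool y yaw err deg -0.7568488812868012
```

View pics/w6.png

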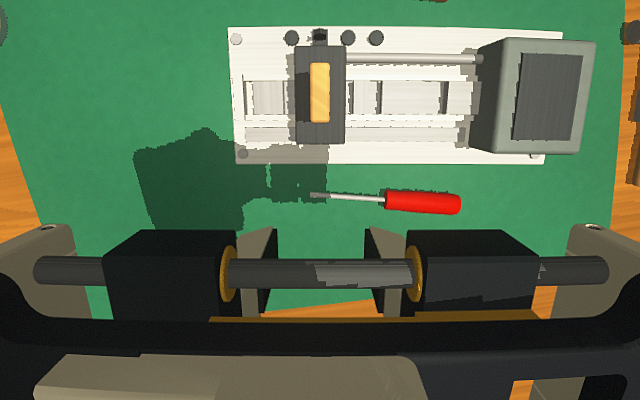

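The slide holds with the grip (320,92) level with the pointer (320,37). The catch went down the full 18 mm (TCP 0.097 to 0.0788), and the screwdriver was not touched.

```bash
python3 -c "
from cell import sign_off; print(sign_off())"
```

```text
the job is handed in; nothing more can be done
None
```

I set the gauge and handed the job in: the catch is fully down in the third notch, the one with the upright pointer, and holds the slide at about 0.115 m with the gripper clear. The sign-off gave no verdict.

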